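Wind in the jig fence and hold a tablet cassette into the corner

TASK

Wind the crank of the checking jig clockwise (seen from above), a little more than one full turn, until the fence is fully forward at its stop. Then bring the tablet cassette with the blue lid, one long side square against the fence, and press it with one slanting push both back against the fence and down onto the jig's bed, firmly (about 15 N each way). Finish while still holding that push, and leave the bottle, jar and carton where they are.

Things in the scene. Friction and masses are not known exactly. Their poses are not given: they have to be found in the camera images.
- jig: white base plate of the checking jig, fixed, 260 (x) x 420 (y) x 10 mm high. Origin at the centre of its underside; x points towards the fence, z up. The gearbox (90 x 90 mm, top at 40 mm) carries the crank at x 0, y +135; bed and fence lie at y -207 to +38. A fixed dark back block behind the fence spans x 115 to 129, top at 42 mm
- bed: grey, polished, slippery flat bed (friction about 0.2) on which the cassette stands, fixed to the jig, 230 (x) x 245 (y) x 6 mm, its top 16 mm above the counter. Origin at jig x 0, y -85, on its underside; the bed spans x -128 to +102 and y -122 to +122 from there; axes as the jig's
- fence: aluminium fence, upright bar 14 (x) x 235 (y) x 43 mm high, top 60 mm above the counter. Origin mid-way along its working face (looks to its -x), at the height of the bed's top; axes as the jig's. The crank slides it along the jig's -x, 2.08 mm per rad, 15 mm in all: face from jig x +90 (crank 0) to +75 (crank at stop). Self-locking: pushing the fence does not move it
- crank (a joint): angle of the crank in rad, about the upright axis, growing clockwise seen from above; 0 = fence fully back (crank arm pointing to the jig's -x), 7.2 = fence fully forward, at a hard stop. It starts between 0 and 0.6, turns with light friction (about 2 N at the knob) and stays where it is left
- crank_axis (a point): point on the crank's upright axis of turning, at the middle height of its knob (73 mm above the counter)
- crank_grip (a point): middle of the crank's black knob, 50 mm from the axis: an upright cylinder 16 mm in diameter and 40 mm high, from 53 to 93 mm above the counter, that spins freely on its own pin, so that a gripper holding it need not turn. The flat crank arm under it has its top 52 mm above the counter
- cassette: loose tablet cassette, white plastic box with a blue lid, 60 (x) x 90 (y) x 50 mm high, 0.25 to 0.42 kg. On the lid a blue ridge handle 20 (x) x 60 (y) mm, from 50 to 76 mm above the underside, centred. Origin at the centre of the underside. Its long side at x = +30, at the start turned to the fence and askew by up to 20 degrees, goes flat against the fence, anywhere along it
- pill_bottle: bystander: amber bottle with a white cap, 48 mm in diameter, 85 mm high, stands behind the fence; origin at the centre of its underside
- jar: bystander: white jar with a green cap, 60 mm in diameter, 75 mm high, stands behind the jig; origin at the centre of its underside
- carton: bystander: white and orange carton 50 x 110 x 42 mm, lies beside the jig on the bed's side; origin at the centre of its underside
Things that resemble listed ones, but are neither listed nor needed, are in the scene too. Leave any red look-alike of the cassette alone.

How it is judged:
On the way:
1. the crank is wound clockwise until the fence is fully forward (value of joint crank above 6.95 rad), for 0.2 s.
At the end, for the whole second after the job is handed in: Crank within 0.25 rad of its stop; fingers still push the cassette (over 4 N); it stands flat on the bed, a long side against the fence (within 4 mm, 0.06 rad), at rest, pressing on the fence with over 5 N and on the bed with over 9 N, weight included (value of joint crank above 6.95 rad and contact force between cassette and fence above 5 N and contact force between cassette and bed above 9 N and contact force between the fingers and cassette above 4 N and angle between the x axis of cassette and the x axis of fence, either way round below 0.06 rad and angle between cassette's own z axis and vertical below 0.06 rad and x of cassette in the frame of fence between -0.034 and -0.026 m and z of cassette in the frame of fence below 0.004 m and linear speed of cassette below 0.01 m/s); the arm keeps its last pose, push and grip.
It fails at once if a bystander is moved by more than 30 mm (distance of any of pill_bottle, jar, carton from where it was at the start of the episode above 0.03 m).
It also fails if it takes over 72 s, if anything falls off the work surface, if the arm or the gripper's body presses on something with over 40 N, if the wrist force passes 120 N, or if a joint passes its speed limit or range.

ROBOT

A 7-joint arm with a two-finger parallel gripper is mounted at the origin on the work surface. World frame = base frame: x ahead of the robot, y to its left, z up, the work surface at z = 0. Lengths are in m, angles in rad, forces in N, time in s.
With the tool pointing down it reaches from about 0.425 to 0.875 m from the base axis. Payload 4.7 kg.
Tool frame: the origin (TCP) lies at the very end of the fingers, on their centre line; the grasp point (between the pads) lies 19 mm behind it; x points along the fingers, y is the direction in which the jaws open and shut, and the axes are right-handed (so a half turn about x gives the same grasp; the last joint's range is limited). The gripper opens to 85 mm and grips with 20 to 120 N. Pads are 22 mm wide; open, the fingers measure 114 mm over their backs; the gripper's body (76 mm by 85 mm) begins 54 mm behind the grasp point. The pads swing forward as they close: fully open they stand 13 mm farther back than shut.
Start: joints at [1.298, 0.321, -0.07, 1.45, 0.023, 1.371, -0.057], TCP at [0.184, -0.623, 0.231] pointing down, gripper open.
Joint ranges: [-2.86, 2.86], [-0.3, 2.09], [-1.38, 1.24], [0.06, 2.45], [-1.56, 4.7], [0.09, 2.05], [-2.69, 2.69]. Speed limits (rad/s): [2.57, 2.57, 3.14, 3.14, 3.14, 3.14, 3.14].

INTERFACE

Orientations are given as a 3x3 rotation matrix whose columns are the frame's x, y, z axes.
In Python, from workcell import env gives the robot as it stands. The module is installed in compiled form; this text tells all that it offers.
- The arm moves only by the tool step_arm, never from a script. Its arguments are lists of equal length, an entry for each row: "rotation": the turn, a rotation vector about the tool's x, y, z in rad, a list of three; "translation": the shift along the tool's x, y, z in m, a list of three; "claw": the finger opening in m, from 0 to 0.0854. A call has exactly 8 rows; each row is the pose to reach, as a shift and turn from the pose commanded when the call began, along the tool's axes at that moment; what a row does not reach only later rows make up. A row lasts 1/10 s, in which the tool goes at most 50 mm and 8.59 degrees, less where a joint would pass 70% of its speed; a pose out of reach is approached as far as the arm can. A call with a gripper value outside its range is refused whole. The fingers move at their own pace and stop on an object; "newtons" is the grip in N (left out, the last holds). Time passes only in rows, so rows that repeat a pose let the fingers close, or fill a call up. It gives the time, the measured TCP pose, the force and the opening at its end, in the units of the state.
- env.observe(): the state, without advancing time (a new reading comes with each control period).
- env.get_image(name): name is "scene" or "top"; returns the picture (384x512x3 uint8, blue, green, red); there is no depth.
- env.calibration(name): a dict with "fx", "fy", "cx", "cy" (pixels), "rvec" (rotation vector, rad) and "tvec" (3), from world to camera coordinates, as OpenCV has them. Camera axes: x right, y down, z forward; pixel columns grow to the right and rows downward; lengths in m; the calibration is good to about 2 mm. A picture is of the moment at which its call begins. calibration takes no time and is no camera call.
- env.sign_off(): hands the job in, once; it reports no verdict.
Trained networks look in the newest picture that a camera, given by its name, has taken for a name from the list of things; names that differ only in an ending like _2 or _b are one class to them, and where a whole thing is asked for, a point or a joint stands for the part that bears it (a point fixed in the world has none). Each returns a list of dicts, best first, with "conf" (0 to 1); they miss things now and then, are a little off and sometimes report something else, mostly with a low value. They report only what shows in the picture. A call takes as long as a camera call. They do not tell look-alikes from the thing itself.
- env.boxes_of(camera, name): "uv" ([column, row] in pixels, amid what is visible of it).
- env.tip_of(camera, name): "uv" ([column, row] in pixels: a listed point, or the origin of a listed thing).
The state is a dict: "t": time; "qpos": joint angles; "dq": joint speeds; "joint_efforts": joint torques, N m; "position": TCP position; "tcp_rot": TCP orientation; "contact_force": force on the tool from outside, world axes, zero at the start; "wrist_torque": the same for the moment, N m; "width": opening from 0.0 (shut) to 1.0 (fully open).
Only numpy, scipy, OpenCV 4.12 (cv2) and the standard library are available. Lean on these libraries where they do the work, as an engineer would, in place of code of your own. Each camera call takes 0.05 s, during which the arm holds its last target. There are 200 camera calls.

## Working session

There is one attempt and no reset: what is moved stays moved. The work goes in short steps, Python scripts to look and compute and a tool call to move; the robot and the scene stay as the last step left them, time stands still between calls to the robot, and variables do not carry over. Pictures are saved under pics/ and viewed, about 8 in all and at most 12, crops included, and the job is handed in when it is done.

Besides the shell and the picture viewer there is one more tool, called as name(argument=value, ...) on one line, values as JSON. step_arm: Moves the arm, as the interface text tells. Its arguments: {"type":"object","properties":{"rotation":{"type":"array"},"translation":{"type":"array"},"claw":{"type":"array"},"newtons":{"type":"number"}},"required":["rotation","translation","claw"]}

```bash
mkdir -p pics; cat > h.py <<'E'
import numpy as np, cv2
from workcell import env
def ray(cam,uv):
    c=env.calibration(cam);R=cv2.Rodrigues(np.array(c["rvec"],float))[0];t=np.array(c["tvec"],float).ravel()
    d=R.T@np.array([(uv[0]-c["cx"])/c["fx"],(uv[1]-c["cy"])/c["fy"],1.]);return -R.T@t,d
def at(cam,uv,z):
    o,d=ray(cam,uv);return o+d*(z-o[2])/d[2]
def px(cam,P):
    c=env.calibration(cam);K=np.array([[c["fx"],0,c["cx"]],[0,c["fy"],c["cy"]],[0,0,1]],float)
    return cv2.projectPoints(np.array(P,float).reshape(-1,3),np.array(c["rvec"],float),np.array(c["tvec"],float),K,None)[0].reshape(-1,2)
E
python3 - <<'E'
from h import *
np.set_printoptions(precision=3,suppress=True)
for c in("scene","top"):
    im=env.get_image(c);cv2.imwrite(f"pics/{c}0.png",cv2.resize(im,(800,600)) )
    print(c,ray(c,(256,192)))
    for n,z in(("jig",0),("bed",.01),("fence",.016),("crank_axis",.073),("crank_grip",.073),("cassette",.016),("pill_bottle",0),("jar",0),("carton",0)):
        for r in env.tip_of(c,n)[:3]: print(n,np.round(r["uv"],1),round(r["conf"],2),at(c,r["uv"],z))
s=env.observe();print(s["t"],s["position"],s["tcp_rot"],s["contact_force"])
E
```

```text
scene (array([1.179, 0.189, 1.003]), array([-0.524, -0.221, -0.823]))
bed [248.4 193.6] 0.62 [ 0.56  -0.095  0.01 ]
fence [231.2 218.9] 0.65 [ 0.662 -0.103  0.016]
crank_axis [316.4 217.9] 0.68 [0.599 0.119 0.073]
crank_grip [326.9 205.6] 0.81 [0.551 0.133 0.073]
crank_grip [228.9 219.3] 0.49 [ 0.695 -0.091  0.073]
cassette [251.1 173.2] 0.79 [ 0.492 -0.116  0.016]
cassette [195.5 134.7] 0.6 [ 0.421 -0.344  0.016]
pill_bottle [199.8 250.1] 0.85 [ 0.776 -0.144  0.   ]
jar [273.1 275.4] 0.73 [0.765 0.066 0.   ]
carton [183.1 168.6] 0.69 [ 0.549 -0.321  0.   ]
top (array([ 0.527, -0.08 ,  1.228]), array([ 0.043, -0.002, -0.999]))
jig [226.7 193.2] 0.62 [ 0.578 -0.008  0.   ]
bed [261.5 195.3] 0.65 [ 0.571 -0.096  0.01 ]
fence [266.  163.1] 0.56 [ 0.652 -0.109  0.016]
crank_axis [168.5 183.8] 0.6 [0.6   0.127 0.073]
crank_axis [266.9 161. ] 0.41 [ 0.652 -0.11   0.073]
crank_grip [161.8 207.3] 0.75 [0.543 0.143 0.073]
cassette [269.8 226. ] 0.91 [ 0.494 -0.116  0.016]
cassette [365.7 258.6] 0.87 [ 0.409 -0.355  0.016]
pill_bottle [278.5 114.9] 0.7 [ 0.778 -0.143  0.   ]
jar [198.1 117.8] 0.75 [0.773 0.064 0.   ]
carton [349.2 208.3] 0.86 [ 0.536 -0.32   0.   ]
1.0 [ 0.184 -0.623  0.231] [[-0.     0.283 -0.959]
 [-0.    -0.959 -0.283]
 [-1.     0.     0.   ]] [-0.06   0.28  -0.124]
```

View pics/top0.png

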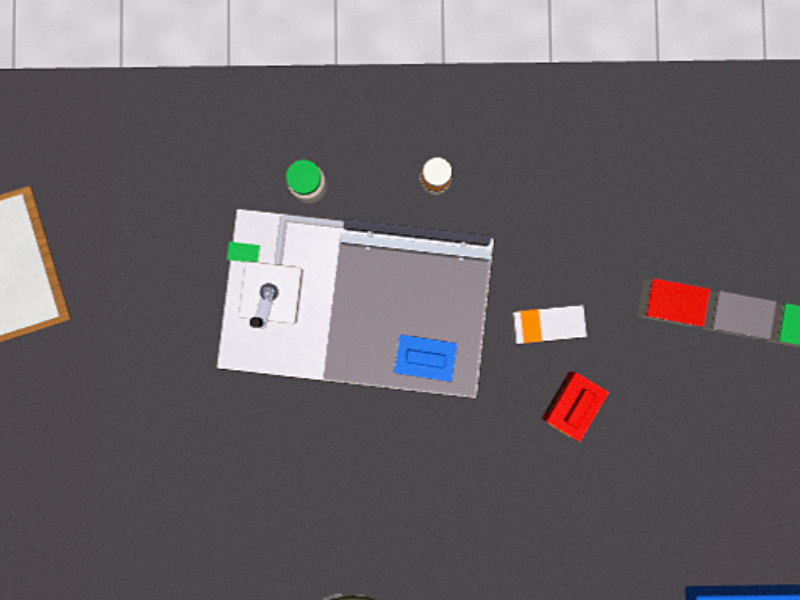

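View pics/scene0.png

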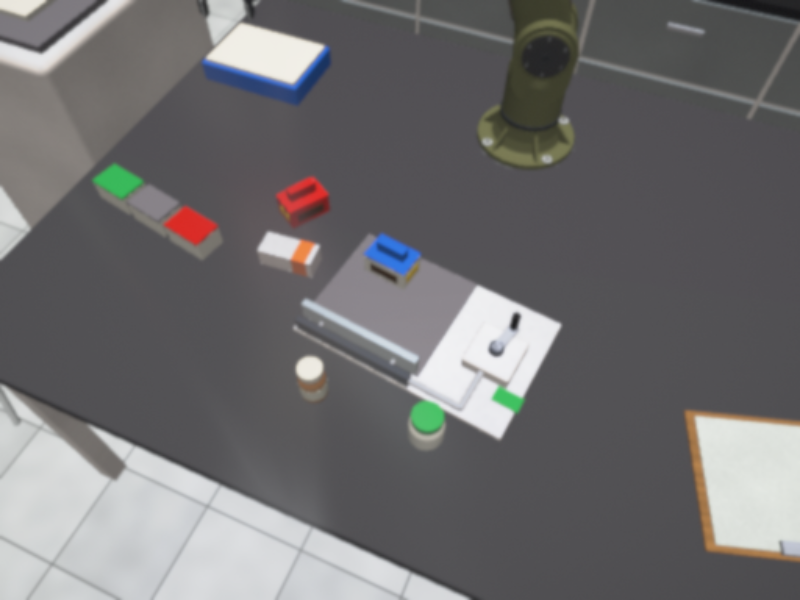

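```bash
python3 - <<'E'
from h import *
np.set_printoptions(precision=4,suppress=True)
im=env.get_image("top")
C=np.array([at("top",np.array(p)*.64,.01) for p in((237,209),(493,239),(476,397),(218,368))])[:,:2]
print(C,C.mean(0))
# local: +x towards fence; corners (+.13,+.21),(.13,-.21),(-.13,-.21),(-.13,.21)
L=np.array([(.13,.21),(.13,-.21),(-.13,-.21),(-.13,.21)])
A=cv2.estimateAffinePartial2D(L,C)[0];yaw=np.arctan2(A[1,0],A[0,0]);print("yaw",yaw,np.hypot(A[0,0],A[1,0]),A[:,2])
R=np.array([[np.cos(yaw),-np.sin(yaw)],[np.sin(yaw),np.cos(yaw)]]);ax=A[:,2]+R@[0,.135];print("axis",ax)
hsv=cv2.cvtColor(im,cv2.COLOR_BGR2HSV)
m=cv2.inRange(hsv,(95,120,60),(125,255,255));m[:200]=0;m[260:]=0
n,l,s,c=cv2.connectedComponentsWithStats(m);i=1+s[1:,4].argmax();print(s[i],c[i])
pts=np.argwhere(l==i)[:,::-1]
P=np.array([at("top",p,.066)[:2] for p in pts],np.float32);r=cv2.minAreaRect(P*1000);print("cas",r,P.mean(0))
# knob: dark pixels near
k=[at("top",r["uv"],.073)[:2] for r in env.tip_of("top","crank_grip")[:1]]
k+=[at("scene",r["uv"],.073)[:2] for r in env.tip_of("scene","crank_grip")[:1]]
dark=(im.max(2)<45).astype(np.uint8);y,x=np.nonzero(dark[195:218,152:178]);k.append(at("top",(x.mean()+152,y.mean()+195),.093)[:2]);print("n",len(x))
for q in k:
    d=R.T@(q-ax);print("knob",q,d,np.hypot(*d),"crank",-np.arctan2(d[1],d[0])+np.pi)
E
```

```text
[[ 0.7316  0.1808]
 [ 0.6772 -0.2352]
 [ 0.4221 -0.2029]
 [ 0.474   0.212 ]] [ 0.5762 -0.0113]Traceback (most recent call last):
  File "<stdin>", line 8, in <module>
cv2.error: OpenCV(4.12.0) /io/opencv/modules/calib3d/src/ptsetreg.cpp:1108: error: (-215:Assertion failed) count >= 0 && to.checkVector(2) == count in function 'estimateAffinePartial2D'
```

```bash
python3 - <<'E'
from h import *
np.set_printoptions(precision=4,suppress=True)
im=env.get_image("top")
C=np.array([at("top",np.array(p)*.64,.01) for p in((237,209),(493,239),(476,397),(218,368))])[:,:2].copy()
L=np.array([(.13,.21),(.13,-.21),(-.13,-.21),(-.13,.21)])
A=cv2.estimateAffinePartial2D(L*1000,C*1000)[0];yaw=np.arctan2(A[1,0],A[0,0]);o=A[:,2]/1000;print("yaw",yaw,np.hypot(A[0,0],A[1,0]),o)
R=np.array([[np.cos(yaw),-np.sin(yaw)],[np.sin(yaw),np.cos(yaw)]]);ax=o+R@[0,.135];print("axis",ax)
hsv=cv2.cvtColor(im,cv2.COLOR_BGR2HSV)
m=cv2.inRange(hsv,(95,120,60),(125,255,255));m[:200]=0;m[260:]=0
n,l,s,c=cv2.connectedComponentsWithStats(m);i=1+s[1:,4].argmax();print(s[i],c[i])
pts=np.argwhere(l==i)[:,::-1]
P=np.array([at("top",p,.066)[:2] for p in pts],np.float32);r=cv2.minAreaRect(P*1000);print("cas",r,P.mean(0))
k=[at("top",r["uv"],.073)[:2] for r in env.tip_of("top","crank_grip")[:1]]
k+=[at("scene",r["uv"],.073)[:2] for r in env.tip_of("scene","crank_grip")[:1]]
dark=(im.max(2)<45).astype(np.uint8);y,x=np.nonzero(dark[200:215,156:172]);k.append(at("top",(x.mean()+156,y.mean()+200),.088)[:2]);print("n",len(x))
for q in k:
    d=R.T@(q-ax);print("knob",q,d,np.hypot(*d),"crank",-np.arctan2(d[1],d[0])+np.pi)
E
```

```text
yaw -0.1260651290442542 0.9961959691977824 [ 0.5762 -0.0113]
axis [0.5932 0.1226]
[252 214  41  30 930] [271.9075 228.8452]
cas ((488.4084777832031, -119.4570541381836), (90.08223724365234, 59.804595947265625), 80.52356719970703) [ 0.4883 -0.1196]
n 32
knob [0.5449 0.1492] [-0.0513  0.0203] 0.05514438637499018 crank 0.3776692005477713
knob [0.5505 0.1328] [-0.0436  0.0048] 0.043884464718574254 crank 0.10897938023292353
knob [0.5469 0.1365] [-0.0477  0.008 ] 0.04838302862803618 crank 0.16634281499001347
```

step_arm(rotation=[[-0.14, 0, 0], [-0.28, 0, 0], [-0.42, 0, 0], [-0.56, 0, 0], [-0.7, 0, 0], [-0.84, 0, 0], [-0.98, 0, 0], [-1.12, 0, 0]], translation=[[0, -0.023, -0.037], [0, -0.046, -0.075], [0, -0.069, -0.112], [0, -0.092, -0.15], [0, -0.115, -0.187], [0, -0.138, -0.225], [0, -0.161, -0.262], [0, -0.185, -0.3]], claw=[0.06, 0.06, 0.06, 0.06, 0.06, 0.06, 0.06, 0.06])

```text
t: 2.0
position: [0.4201, -0.3599, 0.2316]
tcp_rot: [[0.0, 0.987, -0.158], [-0.001, -0.158, -0.987], [-1.0, 0.0, 0.001]]
contact_force: [0.6, -0.3, -0.2]
width: 0.704
```

```bash
cat >> h.py <<'E'
def rows(p,psi,T,dec=3):
    "p: commanded pos, psi: commanded yaw of tool y; T: list of world pos -> tool shifts"
    M=np.array([[0,0,-1],[np.cos(psi),np.sin(psi),0],[np.sin(psi),-np.cos(psi),0]])
    return [[round(float(v),dec)+0. for v in M@(np.array(t)-p)] for t in T]
E
python3 - <<'E'
from h import *
s=env.observe();print(s["t"],s["position"],s["tcp_rot"],s["qpos"])
E
```

```text
2.0 [ 0.42013861 -0.35992775  0.23162585] [[ 3.23778684e-04  9.87444105e-01 -1.57968459e-01]
 [-8.94967290e-04 -1.57968117e-01 -9.87443807e-01]
 [-9.99999547e-01  4.61089859e-04  8.32583466e-04]] [ 1.02690072  0.13637287 -0.40097607  1.68320994  0.05518574  1.33226892
  0.45762372]
```

step_arm(rotation=[[0, 0, 0], [0, 0, 0], [0, 0, 0], [0, 0, 0], [0, 0, 0], [0, 0, 0], [0, 0, 0], [0, 0, 0]], translation=[[0, 0.004, -0.048], [0, 0.009, -0.096], [0, 0.013, -0.144], [0, 0.017, -0.192], [0, 0.022, -0.24], [0, 0.026, -0.288], [0, 0.031, -0.336], [0, 0.035, -0.384]], claw=[0.06, 0.06, 0.06, 0.06, 0.06, 0.06, 0.06, 0.06])

```text
t: 2.8
position: [0.5168, 0.0137, 0.2317]
tcp_rot: [[0.001, 0.987, -0.164], [-0.001, -0.164, -0.987], [-1.0, 0.001, 0.001]]
contact_force: [0.7, -0.9, 0.7]
width: 0.705
```

step_arm(rotation=[[-0.01, 0, 0], [-0.02, 0, 0], [-0.03, 0, 0], [-0.03, 0, 0], [-0.03, 0, 0], [-0.03, 0, 0], [-0.03, 0, 0], [-0.03, 0, 0]], translation=[[0, 0.004, -0.043], [0, 0.008, -0.086], [0.01, 0.012, -0.129], [0.04, 0.012, -0.129], [0.07, 0.012, -0.129], [0.09, 0.012, -0.129], [0.1, 0.012, -0.129], [0.1, 0.012, -0.129]], claw=[0.06, 0.06, 0.06, 0.06, 0.06, 0.06, 0.06, 0.06])

```text
t: 3.6
position: [0.5486, 0.1369, 0.1302]
tcp_rot: [[-0.002, 0.991, -0.134], [-0.0, -0.134, -0.991], [-1.0, -0.002, 0.001]]
contact_force: [0.5, -0.6, 0.4]
width: 0.698
```

```bash
python3 - <<'E'
from h import *
np.set_printoptions(precision=4,suppress=True)
s=env.observe();print(s["t"],s["position"],np.arctan2(s["tcp_rot"][1][1],s["tcp_rot"][0][1]),s["contact_force"])
a=env.get_image("top");b=env.get_image("scene")
for c in("top","scene"):
  for n in("crank_grip","crank_axis"):
    for r in env.tip_of(c,n)[:2]:print(c,n,r["uv"],r["conf"],at(c,r["uv"],.073))
A=cv2.resize(a[150:250,110:210],(400,400),interpolation=cv2.INTER_CUBIC)
B=cv2.resize(b[150:250,275:375],(400,400),interpolation=cv2.INTER_CUBIC)
cv2.imwrite("pics/k1.png",np.hstack([A,B]))
print(px("scene",[s["position"]]),px("top",[s["position"]]))
E
```

```text
3.6 [0.5486 0.1369 0.1302] -0.13415444235731622 [ 0.5374 -0.557   0.3542]
top crank_grip [163.2, 208.1] 0.73 [0.5414 0.1401 0.073 ]
top crank_axis [169.5, 188.1] 0.51 [0.5892 0.1249 0.073 ]
scene crank_grip [331.6, 205.6] 0.47 [0.5455 0.1445 0.073 ]
scene crank_axis [317.2, 215.9] 0.69 [0.5919 0.1191 0.073 ]
[[331.9229 193.5924]] [[159.8175 204.6756]]
```

View pics/k1.png

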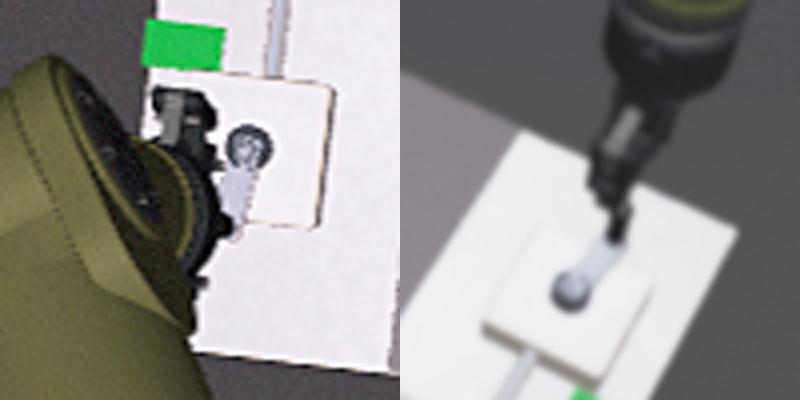

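```bash
python3 - <<'E'
from h import *
np.set_printoptions(precision=4,suppress=True)
print(at("top",(171.5,186.2),.06),at("top",(172.5,186.8),.06),at("top",(164,206),.09))
print("scene",at("scene",(329.5,207.5),.073),at("scene",(275+171/4,150+290/4),.06))
im=cv2.imread("pics/scene0.png")
for p in((516,314),(516,321),(497,347)):print(p,[at("scene",np.array(p)*.64,z) for z in(.06,.093)])
E
```

```text
[0.5945 0.1223 0.06  ] [0.593  0.1199 0.06  ] [0.5462 0.135  0.09  ]
scene [0.5535 0.1411 0.073 ] [0.6027 0.1261 0.06  ]
(516, 314) [array([0.5235, 0.1358, 0.06  ]), array([0.5464, 0.1377, 0.093 ])]
(516, 321) [array([0.5376, 0.1403, 0.06  ]), array([0.56 , 0.142, 0.093])]
(497, 347) [array([0.6011, 0.1264, 0.06  ]), array([0.6213, 0.1286, 0.093 ])]
```

step_arm(rotation=[[0, 0, 0], [0, 0, 0], [0, 0, 0], [0, 0, 0], [0, 0, 0], [0, 0, 0], [0, 0, 0], [0, 0, 0]], translation=[[0, 0, 0], [0.015, -0.001, -0.001], [0.03, -0.001, -0.001], [0.045, -0.001, -0.001], [0.057, -0.001, -0.001], [0.067, -0.001, -0.001], [0.067, -0.001, -0.001], [0.067, -0.001, -0.001]], claw=[0.045, 0.045, 0.045, 0.045, 0.045, 0.045, 0.045, 0.045], newtons=30)

```text
t: 4.7
position: [0.5485, 0.1386, 0.0641]
tcp_rot: [[-0.0, 0.991, -0.133], [0.0, -0.133, -0.991], [-1.0, -0.0, -0.0]]
contact_force: [0.4, 0.2, -0.0]
width: 0.528
```

step_arm(rotation=[[0, 0, 0], [0, 0, 0], [0, 0, 0], [0, 0, 0], [0, 0, 0], [0, 0, 0], [0, 0, 0], [0, 0, 0]], translation=[[0, 0, 0], [0, 0, 0], [0, 0, 0], [0, 0, 0], [0, 0, 0], [0, 0, 0], [0, 0, 0], [0, 0, 0]], claw=[0.03, 0.02, 0.01, 0.01, 0.01, 0.01, 0.01, 0.01], newtons=30)

```text
t: 5.5
position: [0.548, 0.1388, 0.065]
tcp_rot: [[-0.001, 0.991, -0.133], [-0.0, -0.133, -0.991], [-1.0, -0.001, 0.0]]
contact_force: [-4.7, 0.3, 5.8]
width: 0.174
```

```bash
python3 - <<'E'
from h import *
np.set_printoptions(precision=4,suppress=True)
s=env.observe();print(s["t"],s["position"],np.arctan2(s["tcp_rot"][1][1],s["tcp_rot"][0][1]),s["contact_force"],s["width"])
a=env.get_image("top");b=env.get_image("scene")
A=cv2.resize(a[150:250,110:210],(400,400),interpolation=cv2.INTER_CUBIC)
B=cv2.resize(b[150:250,275:375],(400,400),interpolation=cv2.INTER_CUBIC)
cv2.imwrite("pics/k2.png",np.hstack([A,B]))
E
```

```text
5.5 [0.548  0.1388 0.065 ] -0.1336117111321168 [-4.7427  0.2603  5.776 ] 0.17397912108260327
```

View pics/k2.png

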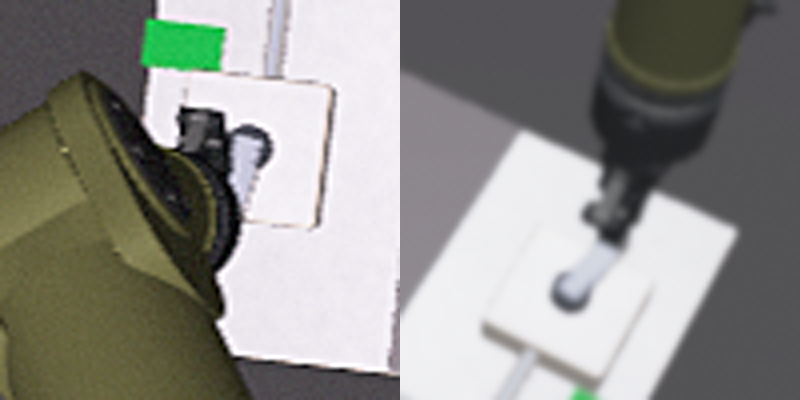

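```bash
cat >> h.py <<'E'
def arc(c,th0,dth,p,psi,r=.05,n=8,lift=0):
    c=np.array(c);T=[np.r_[c+r*np.array([np.cos(th0-dth*k),np.sin(th0-dth*k)]),p[2]+lift] for k in range(1,n+1)]
    print(rows(np.array(p),psi,T,4)); print("end",T[-1],"th",th0-dth*n)
E
python3 - <<'E'
from h import *
arc((.595,.123),2.817,.06,(.548,.1388,.065),-.1335,lift=.001)
E
```

```text
[[-0.001, 0.0003, -0.003], [-0.001, 0.0011, -0.0059], [-0.001, 0.0021, -0.0087], [-0.001, 0.0033, -0.0115], [-0.001, 0.0046, -0.0142], [-0.001, 0.0061, -0.0168], [-0.001, 0.0077, -0.0193], [-0.001, 0.0095, -0.0217]]
end [0.56032976 0.15902741 0.066     ] th 2.337
```

step_arm(rotation=[[0, 0, 0], [0, 0, 0], [0, 0, 0], [0, 0, 0], [0, 0, 0], [0, 0, 0], [0, 0, 0], [0, 0, 0]], translation=[[-0.001, 0, -0.003], [-0.001, 0.001, -0.006], [-0.001, 0.002, -0.0087], [-0.001, 0.0032, -0.0115], [-0.001, 0.0046, -0.0142], [-0.001, 0.006, -0.0168], [-0.001, 0.0077, -0.0193], [-0.001, 0.0095, -0.0217]], claw=[0.01, 0.01, 0.01, 0.01, 0.01, 0.01, 0.01, 0.01])

```text
t: 6.4
position: [0.5606, 0.1595, 0.0652]
tcp_rot: [[-0.001, 0.991, -0.133], [0.001, -0.133, -0.991], [-1.0, -0.001, -0.001]]
contact_force: [-3.8, 0.5, 0.5]
width: 0.177
```

```bash
python3 - <<'E'
from h import *
arc((.595,.123),2.337,.15,(.5603,.1590,.065),-.1335)
E
```

```text
[[0.0, 0.0051, -0.0055], [0.0, 0.011, -0.0102], [0.0, 0.0174, -0.014], [0.0, 0.0244, -0.0167], [0.0, 0.0317, -0.0184], [0.0, 0.0392, -0.0189], [0.0, 0.0467, -0.0184], [0.0, 0.054, -0.0167]]
end [0.61601593 0.16836883 0.065     ] th 1.1370000000000002
```

step_arm(rotation=[[0, 0, 0], [0, 0, 0], [0, 0, 0], [0, 0, 0], [0, 0, 0], [0, 0, 0], [0, 0, 0], [0, 0, 0]], translation=[[0, 0.005, -0.0055], [0, 0.011, -0.0102], [0, 0.0175, -0.014], [0, 0.0245, -0.0167], [0, 0.0317, -0.0184], [0, 0.039, -0.019], [0, 0.0467, -0.0184], [0, 0.054, -0.0167]], claw=[0.01, 0.01, 0.01, 0.01, 0.01, 0.01, 0.01, 0.01])

```text
t: 7.2
position: [0.618, 0.1688, 0.0653]
tcp_rot: [[0.002, 0.991, -0.133], [0.002, -0.133, -0.991], [-1.0, 0.001, -0.002]]
contact_force: [-0.3, 5.3, -2.4]
width: 0.175
```

```bash
python3 - <<'E'
from h import *
s=env.observe();print(s["position"],s["contact_force"],s["width"])
arc((.595,.123),1.137,.15,(.616,.1684,.065),-.1335)
E
```

```text
[0.61795467 0.1687723  0.06526285] [-0.34725892  5.28295674 -2.37831456] 0.17535144771932404
[[0.0, 0.007, 0.0028], [0.0, 0.0135, 0.0065], [0.0, 0.0193, 0.0112], [0.0, 0.0244, 0.0167], [0.0, 0.0286, 0.0229], [0.0, 0.0318, 0.0297], [0.0, 0.034, 0.0369], [0.0, 0.0351, 0.0443]]
end [0.64490081 0.11985208 0.065     ] th -0.06299999999999994
```

step_arm(rotation=[[0, 0, 0], [0, 0, 0], [0, 0, 0], [0, 0, 0], [0, 0, 0], [0, 0, 0], [0, 0, 0], [0, 0, 0]], translation=[[0, 0.007, 0.0025], [0, 0.0135, 0.006], [0, 0.0193, 0.0105], [0, 0.0244, 0.016], [0, 0.0286, 0.0222], [0, 0.0318, 0.029], [0, 0.034, 0.0362], [0, 0.0351, 0.0436]], claw=[0.01, 0.01, 0.01, 0.01, 0.01, 0.01, 0.01, 0.01])

```text
t: 8.0
position: [0.6455, 0.1188, 0.0652]
tcp_rot: [[-0.0, 0.991, -0.134], [-0.001, -0.134, -0.991], [-1.0, -0.0, 0.001]]
contact_force: [-0.5, 2.0, -1.7]
width: 0.173
```

```bash
python3 - <<'E'
from h import *
s=env.observe();print(s["position"],s["contact_force"],s["width"])
arc((.595,.1235),-.063,.15,(.6449,.1205,.065),-.1335)
E
```

```text
[0.64546796 0.11878249 0.06523866] [-0.50599863  2.00105924 -1.711269  ] 0.17281547569449715
[[0.0, 0.0, 0.0076], [0.0, -0.0012, 0.015], [0.0, -0.0034, 0.0222], [0.0, -0.0067, 0.0289], [0.0, -0.011, 0.0351], [0.0, -0.0161, 0.0405], [0.0, -0.022, 0.0452], [0.0, -0.0285, 0.0489]]
end [0.61014796 0.07584982 0.065     ] th -1.263
```

Forces are very low; continue.

step_arm(rotation=[[0, 0, 0], [0, 0, 0], [0, 0, 0], [0, 0, 0], [0, 0, 0], [0, 0, 0], [0, 0, 0], [0, 0, 0]], translation=[[0, 0, 0.0076], [0, -0.0012, 0.015], [0, -0.0034, 0.0222], [0, -0.0067, 0.029], [0, -0.011, 0.035], [0, -0.016, 0.0405], [0, -0.022, 0.045], [0, -0.0285, 0.0485]], claw=[0.01, 0.01, 0.01, 0.01, 0.01, 0.01, 0.01, 0.01])

```text
t: 8.8
position: [0.6103, 0.0761, 0.0652]
tcp_rot: [[0.0, 0.991, -0.133], [0.001, -0.133, -0.991], [-1.0, 0.0, -0.001]]
contact_force: [1.2, 5.7, -4.1]
width: 0.177
```

```bash
python3 - <<'E'
from h import *
s=env.observe();print(s["position"],s["contact_force"],s["width"])
arc((.595,.1235),-1.263,.15,(.6101,.0760,.065),-.1335)
E
```

```text
[0.6103217  0.07613188 0.06522599] [ 1.19400786  5.72338419 -4.12261172] 0.17698481800788993
[[0.0, -0.0069, 0.0028], [0.0, -0.0142, 0.0044], [0.0, -0.0217, 0.0049], [0.0, -0.0292, 0.0043], [0.0, -0.0365, 0.0026], [0.0, -0.0434, -0.0002], [0.0, -0.0499, -0.004], [0.0, -0.0557, -0.0088]]
end [0.55607716 0.0921151  0.065     ] th -2.463
```

step_arm(rotation=[[0, 0, 0], [0, 0, 0], [0, 0, 0], [0, 0, 0], [0, 0, 0], [0, 0, 0], [0, 0, 0], [0, 0, 0]], translation=[[0, -0.007, 0.0023], [0, -0.0142, 0.0039], [0, -0.0217, 0.0044], [0, -0.0292, 0.0038], [0, -0.0365, 0.002], [0, -0.0434, -0.0007], [0, -0.05, -0.0045], [0, -0.0557, -0.0093]], claw=[0.01, 0.01, 0.01, 0.01, 0.01, 0.01, 0.01, 0.01])

```text
t: 9.6
position: [0.5581, 0.091, 0.0653]
tcp_rot: [[0.004, 0.991, -0.135], [-0.001, -0.135, -0.991], [-1.0, 0.004, 0.001]]
contact_force: [5.8, 0.9, -9.2]
width: 0.179
```

```bash
python3 - <<'E'
from h import *
s=env.observe();print(s["position"],s["contact_force"],s["width"])
arc((.595,.124),-2.463,.12,(.5561,.0926,.065),-.1335)
E
```

```text
[0.55808865 0.090982   0.06529956] [ 5.77192099  0.94307757 -9.16817079] 0.1790193033345175
[[0.0, -0.0041, -0.0044], [0.0, -0.0077, -0.0092], [0.0, -0.0106, -0.0145], [0.0, -0.0129, -0.02], [0.0, -0.0145, -0.0258], [0.0, -0.0154, -0.0317], [0.0, -0.0156, -0.0377], [0.0, -0.0151, -0.0437]]
end [0.54696672 0.1378854  0.065     ] th -3.423
```

step_arm(rotation=[[0, 0, 0], [0, 0, 0], [0, 0, 0], [0, 0, 0], [0, 0, 0], [0, 0, 0], [0, 0, 0], [0, 0, 0]], translation=[[0, -0.004, -0.0044], [0, -0.0075, -0.0092], [0, -0.0103, -0.0145], [0, -0.0125, -0.02], [0, -0.014, -0.0258], [0, -0.0148, -0.0317], [0, -0.015, -0.0377], [0, -0.0145, -0.0437]], claw=[0.01, 0.01, 0.01, 0.01, 0.01, 0.01, 0.01, 0.01])

```text
t: 10.4
position: [0.5478, 0.1382, 0.0652]
tcp_rot: [[-0.001, 0.991, -0.133], [-0.001, -0.133, -0.991], [-1.0, -0.001, 0.001]]
contact_force: [-0.1, -1.3, -1.6]
width: 0.175
```

```bash
python3 - <<'E'
from h import *
s=env.observe();print(s["position"],s["contact_force"],s["width"])
arc((.595,.124),-3.423,.1,(.547,.1379,.065),-.1335)
E
```

```text
[0.5477526  0.13820535 0.06521051] [-0.08053919 -1.33774715 -1.61811226] 0.17484142382168416
[[0.0, 0.001, -0.0049], [0.0, 0.0024, -0.0097], [0.0, 0.0044, -0.0143], [0.0, 0.0067, -0.0187], [0.0, 0.0096, -0.0228], [0.0, 0.0128, -0.0266], [0.0, 0.0163, -0.0301], [0.0, 0.0203, -0.0332]]
end [0.57149567 0.16813101 0.065     ] th -4.223
```

step_arm(rotation=[[0, 0, 0], [0, 0, 0], [0, 0, 0], [0, 0, 0], [0, 0, 0], [0, 0, 0], [0, 0, 0], [0, 0, 0]], translation=[[0, 0.001, -0.005], [0, 0.0024, -0.0097], [0, 0.0044, -0.0143], [0, 0.0067, -0.0187], [0, 0.0096, -0.0228], [0, 0.0128, -0.0266], [0, 0.0163, -0.03], [0, 0.02, -0.033]], claw=[0.01, 0.01, 0.01, 0.01, 0.01, 0.01, 0.01, 0.01])

```text
t: 11.2
position: [0.571, 0.1676, 0.065]
tcp_rot: [[-0.004, 0.991, -0.133], [-0.002, -0.133, -0.991], [-1.0, -0.004, 0.002]]
contact_force: [-14.0, -5.2, 10.5]
width: 0.173
```

```bash
python3 - <<'E'
from h import *
s=env.observe();print(s["t"],s["position"],s["contact_force"],s["width"])
arc((.595,.124),-4.215,.02,(.5713,.1679,.065),-.1335)
a=env.get_image("top")
print(env.tip_of("top","fence")[:2])
E
```

```text
11.2 [0.57102282 0.16756332 0.06498121] [-13.96595662  -5.17155224  10.48072217] 0.17277143390030195
[[0.0, 0.0007, -0.0006], [0.0, 0.0015, -0.0012], [0.0, 0.0023, -0.0017], [0.0, 0.0032, -0.0022], [0.0, 0.004, -0.0028], [0.0, 0.0049, -0.0033], [0.0, 0.0058, -0.0037], [0.0, 0.0066, -0.0042]]
end [0.57844878 0.17118111 0.065     ] th -4.375
[{'uv': [264.1, 165.0], 'conf': 0.91}, {'uv': [170.0, 188.4], 'conf': 0.27}]
```

step_arm(rotation=[[0, 0, 0], [0, 0, 0], [0, 0, 0], [0, 0, 0], [0, 0, 0], [0, 0, 0], [0, 0, 0], [0, 0, 0]], translation=[[0, 0.0007, -0.0006], [0, 0.0012, -0.001], [0, 0.0012, -0.001], [0, 0.0012, -0.001], [0, 0.0012, -0.001], [0, 0.0012, -0.001], [0, 0, 0], [0, 0, 0]], claw=[0.01, 0.01, 0.01, 0.01, 0.01, 0.01, 0.01, 0.01])

```text
t: 12.1
position: [0.5709, 0.1674, 0.0651]
tcp_rot: [[-0.004, 0.991, -0.134], [-0.002, -0.134, -0.991], [-1.0, -0.004, 0.002]]
contact_force: [-7.9, -1.1, 3.5]
width: 0.176
```

```bash
python3 - <<'E'
from h import *
s=env.observe();print(s["t"],s["position"],s["contact_force"],s["width"])
a=env.get_image("top");cv2.imwrite("pics/f1.png",cv2.resize(a[130:260,130:330],(800,520),interpolation=cv2.INTER_CUBIC))
E
```

```text
12.1 [0.57085823 0.16740444 0.06513279] [-7.85216192 -1.11519679  3.4820178 ] 0.1763792698221053
```

View pics/f1.png

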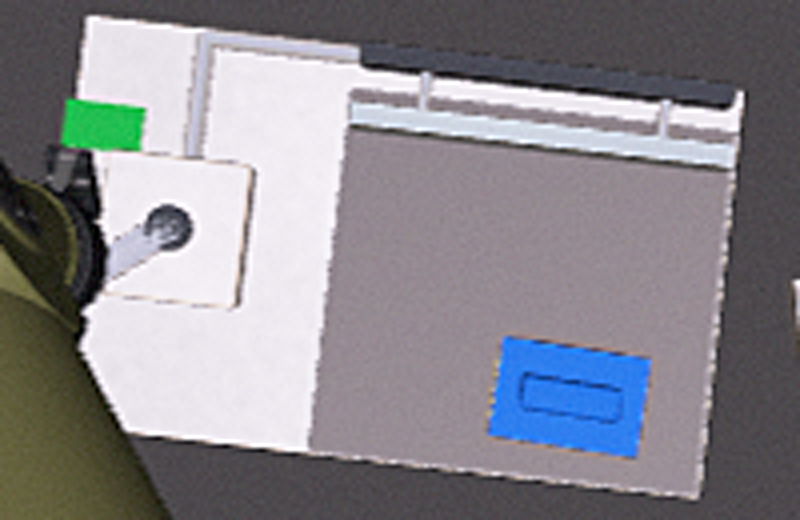

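step_arm(rotation=[[0, 0, 0], [0, 0, 0], [0, 0, 0], [0, 0, 0], [0, 0, 0], [0, 0, 0], [0, 0, 0], [0, 0, 0]], translation=[[0, 0, 0], [0, 0, 0], [0, 0, 0], [-0.015, 0, 0], [-0.04, 0, 0], [-0.07, 0, 0], [-0.1, 0, 0], [-0.12, 0, 0]], claw=[0.03, 0.05, 0.05, 0.05, 0.05, 0.05, 0.05, 0.05])

```text
t: 12.95
position: [0.5738, 0.1686, 0.1891]
tcp_rot: [[0.004, 0.991, -0.133], [0.001, -0.133, -0.991], [-1.0, 0.004, -0.002]]
contact_force: [-0.1, -0.8, -0.2]
width: 0.584
```

```bash
python3 - <<'E'
from h import *
np.set_printoptions(precision=4,suppress=True)
f=lambda x,y:at("top",(x/4+130,y/4+130),.06)[:2]
a,b=f(350,127),f(735,167);d=a-b;print("fence",a,b,np.linalg.norm(d),"yaw",np.arctan2(-d[0],d[1]))
im=env.get_image("top");hsv=cv2.cvtColor(im,cv2.COLOR_BGR2HSV)
def rect(lo,z,er=0):
    m=cv2.inRange(hsv,lo,(125,255,255));m[:200]=0;m[260:]=0
    n,l,s,c=cv2.connectedComponentsWithStats(m);i=1+s[1:,4].argmax()
    P=np.array([at("top",p,z)[:2] for p in np.argwhere(l==i)[:,::-1]],np.float32);print(cv2.minAreaRect(P*1000),P.mean(0))
rect((95,120,60),.066)
g=cv2.resize(im[205:255,245:305],None,fx=1,fy=1)
for c in("top","scene"):
    if c=="scene":env.get_image(c)
    print(c,[at(c,r["uv"],.016) for r in env.tip_of(c,"cassette")[:2]])
s=env.observe();print(s["t"],s["position"],s["contact_force"],s["width"])
b=env.get_image("scene");cv2.imwrite("pics/k3.png",np.hstack([cv2.resize(im[150:250,110:210],(400,400)),cv2.resize(b[150:250,275:375],(400,400))]))
E
```

```text
fence [0.6526 0.0102] [ 0.6252 -0.2236] 0.23539558060352353 yaw -0.1166714972662878
((488.4084777832031, -119.4570541381836), (90.08223724365234, 59.804595947265625), 80.52356719970703) [ 0.4883 -0.1196]
top [array([ 0.4116, -0.3562,  0.016 ]), array([ 0.4928, -0.1129,  0.016 ])]
scene [array([ 0.4962, -0.117 ,  0.016 ]), array([ 0.4192, -0.3418,  0.016 ])]
13.15 [0.5729 0.1678 0.186 ] [ 0.2149 -0.8916 -0.6308] 0.5863799200358897
```

View pics/k3.png

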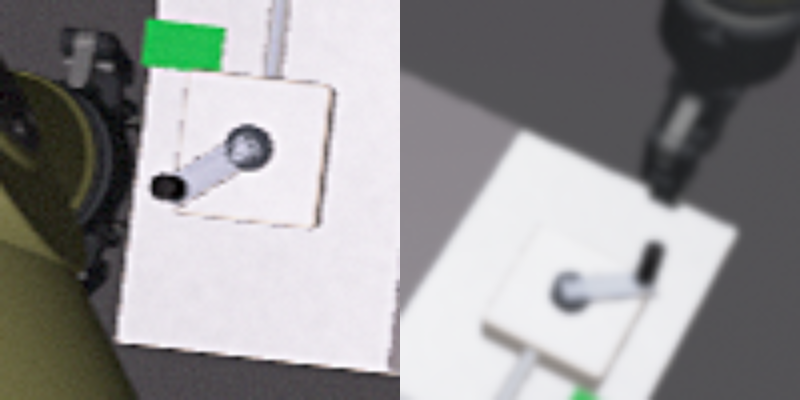

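```bash
python3 - <<'E'
from h import *
p=np.array([.573,.168,.186]);q=np.array([.4885,-.119,.13])
print(rows(p,-.1335,[p+(q-p)*k/8 for k in(1,2,8)]))
E
```

```text
[[0.007, -0.006, 0.037], [0.014, -0.011, 0.074], [0.056, -0.046, 0.296]]
```

step_arm(rotation=[[0, 0, 0], [0.01, 0, 0], [0.02, 0, 0], [0.03, 0, 0], [0.03, 0, 0], [0.03, 0, 0], [0.03, 0, 0], [0.03, 0, 0]], translation=[[0, -0.006, 0.037], [0.005, -0.012, 0.078], [0.01, -0.018, 0.12], [0.02, -0.025, 0.163], [0.03, -0.032, 0.206], [0.04, -0.038, 0.249], [0.05, -0.046, 0.296], [0.056, -0.046, 0.296]], claw=[0.05, 0.05, 0.05, 0.05, 0.05, 0.05, 0.05, 0.05])

```text
t: 14.0
position: [0.4835, -0.1271, 0.1269]
tcp_rot: [[-0.005, 0.985, -0.174], [-0.002, -0.174, -0.985], [-1.0, -0.004, 0.003]]
contact_force: [0.3, 0.7, 0.8]
width: 0.584
```

```bash
python3 - <<'E'
from h import *
s=env.observe();psi=np.arctan2(s["tcp_rot"][1][1],s["tcp_rot"][0][1]);print(s["t"],s["position"],psi,s["width"])
print(rows(s["position"],psi,[[.4885,-.119,.1],[.4885,-.119,.071]]))
b=env.get_image("scene");cv2.imwrite("pics/c1.png",cv2.resize(b[110:230,190:310],(600,600)))
E
```

```text
14.0 [ 0.48354907 -0.12711065  0.12691315] -0.17517522119090845 0.5838057653184542
[[0.027, 0.003, -0.009], [0.056, 0.003, -0.009]]
```

View pics/c1.png

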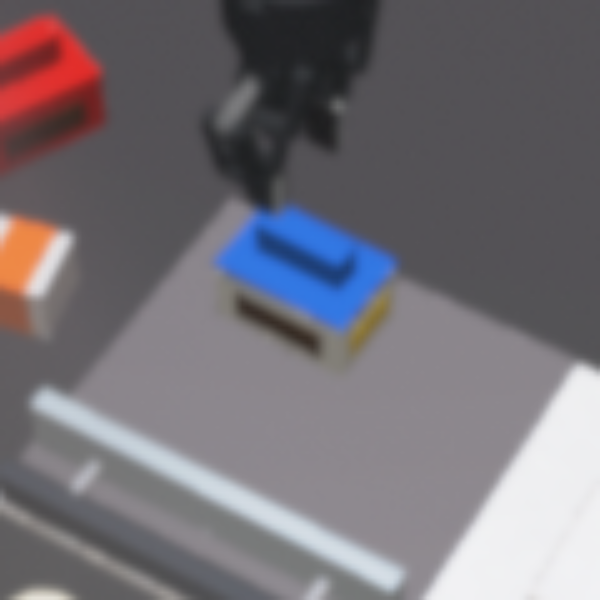

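step_arm(rotation=[[0, 0, 0], [0, 0, 0], [0, 0, 0], [0, 0, 0], [0, 0, 0], [0, 0, 0], [0, 0, 0], [0, 0, 0]], translation=[[0.01, 0, 0], [0.02, 0, 0], [0.025, 0, 0], [0.025, 0, 0], [0.025, 0, 0], [0.025, 0, 0], [0.025, 0, 0], [0.025, 0, 0]], claw=[0.05, 0.05, 0.05, 0.05, 0.05, 0.05, 0.05, 0.05])

```text
t: 14.85
position: [0.4876, -0.1196, 0.1046]
tcp_rot: [[0.001, 0.987, -0.163], [-0.0, -0.163, -0.987], [-1.0, 0.001, 0.0]]
contact_force: [-0.8, -0.4, -0.2]
width: 0.586
```

```bash
python3 - <<'E'
from h import *
s=env.observe();psi=np.arctan2(s["tcp_rot"][1][1],s["tcp_rot"][0][1]);print(s["t"],s["position"],psi,s["width"],s["contact_force"])
print(rows(s["position"],psi,[[.4885,-.119,.071]],4))
E
```

```text
14.85 [ 0.48764858 -0.1195553   0.104622  ] -0.1640397956711419 0.5859659795649101 [-0.83689545 -0.44050786 -0.20994418]
[[0.0336, 0.0007, -0.0007]]
```

step_arm(rotation=[[0, 0, 0], [0, 0, 0], [0, 0, 0], [0, 0, 0], [0, 0, 0], [0, 0, 0], [0, 0, 0], [0, 0, 0]], translation=[[0.01, 0, 0], [0.02, 0.0005, 0], [0.028, 0.0005, -0.0005], [0.032, 0.0005, -0.0005], [0.032, 0.0005, -0.0005], [0.032, 0.0005, -0.0005], [0.032, 0.0005, -0.0005], [0.032, 0.0005, -0.0005]], claw=[0.05, 0.05, 0.05, 0.05, 0.05, 0.04, 0.03, 0.02], newtons=50)

```text
t: 15.65
position: [0.4886, -0.1192, 0.0728]
tcp_rot: [[0.001, 0.987, -0.163], [-0.001, -0.163, -0.987], [-1.0, 0.001, 0.0]]
contact_force: [0.6, 0.0, -0.4]
width: 0.237
```

step_arm(rotation=[[0, 0, 0], [0, 0, 0], [0, 0, 0], [0, 0, 0], [0, 0, 0], [0, 0, 0], [0, 0, 0], [0, 0, 0]], translation=[[0, 0, 0], [0, 0, 0], [0, 0, 0], [0, 0, 0], [0, 0, 0], [0, 0, 0], [0, 0, 0], [0, 0, 0]], claw=[0.015, 0.01, 0.01, 0.01, 0.01, 0.01, 0.01, 0.01], newtons=50)

```text
t: 16.45
position: [0.4887, -0.1192, 0.0729]
tcp_rot: [[0.001, 0.987, -0.163], [-0.001, -0.163, -0.987], [-1.0, 0.001, 0.0]]
contact_force: [0.1, -0.1, 5.7]
width: 0.223
```

```bash
python3 - <<'E'
from h import *
s=env.observe();psi=np.arctan2(s["tcp_rot"][1][1],s["tcp_rot"][0][1]);print(s["t"],s["position"],psi,s["width"],s["contact_force"])
n=np.array([np.cos(-.122),np.sin(-.122)]);fm=np.array([.6392,-.1057]);print("dist to fence face",(fm-s["position"][:2])@n)
E
```

```text
16.45 [ 0.48866557 -0.11917643  0.07293261] -0.16398543169271676 0.22312627144503136 [ 0.13731453 -0.09109881  5.66397501]
dist to fence face 0.14777548781259361
```

step_arm(rotation=[[0, 0, 0], [-0.01, 0, 0], [-0.02, 0, 0], [-0.03, 0, 0], [-0.04, 0, 0], [-0.042, 0, 0], [-0.042, 0, 0], [-0.042, 0, 0]], translation=[[-0.0005, 0.012, -0.0005], [-0.0005, 0.03, -0.0012], [-0.0005, 0.05, -0.002], [-0.0005, 0.07, -0.003], [-0.0005, 0.09, -0.004], [-0.0005, 0.102, -0.0043], [-0.0005, 0.108, -0.0045], [-0.0005, 0.108, -0.0045]], claw=[0.01, 0.01, 0.01, 0.01, 0.01, 0.01, 0.01, 0.01])

```text
t: 17.25
position: [0.5959, -0.1322, 0.073]
tcp_rot: [[0.0, 0.993, -0.121], [0.0, -0.121, -0.993], [-1.0, 0.0, -0.0]]
contact_force: [-0.1, -0.2, 4.1]
width: 0.222
```

step_arm(rotation=[[0, 0, 0], [0, 0, 0], [0, 0, 0], [0, 0, 0], [0, 0, 0], [0, 0, 0], [0, 0, 0], [0, 0, 0]], translation=[[0, 0, 0], [0, 0.001, 0], [0, 0.002, 0], [0, 0.003, 0], [0, 0.004, 0], [0, 0.005, 0], [0, 0.005, 0], [0, 0.005, 0]], claw=[0.01, 0.01, 0.01, 0.01, 0.01, 0.01, 0.01, 0.01])

```text
t: 18.05
position: [0.599, -0.1327, 0.073]
tcp_rot: [[-0.003, 0.993, -0.122], [-0.0, -0.122, -0.993], [-1.0, -0.003, 0.001]]
contact_force: [-3.7, -0.8, 7.6]
width: 0.221
```

```bash
cat > st.py <<'E'
from h import *
s=env.observe();psi=np.arctan2(s["tcp_rot"][1][1],s["tcp_rot"][0][1]);print(s["t"],s["position"],psi,s["width"],s["contact_force"],s["wrist_torque"])
n=np.array([np.cos(-.122),np.sin(-.122)]);fm=np.array([.6392,-.1057]);print("dist",(fm-s["position"][:2])@n,"Fn",s["contact_force"][:2]@n, "Ft",s["contact_force"][:2]@[-n[1],n[0]])
E
python3 st.py
```

```text
18.05 [ 0.59895529 -0.13267858  0.07304194] -0.12196215498949424 0.22143081498211314 [-3.69602958 -0.84062767  7.5735423 ] [ 0.13857956  0.7410698  -0.00409787]
dist 0.036662352099702034 Fn -3.566255473893207 Ft -1.2841773466239894
```

```bash
python3 - <<'E'
from h import *
b=env.get_image("scene");a=env.get_image("top")
B=cv2.resize(b[160:240,190:270],(400,400),interpolation=cv2.INTER_CUBIC);A=cv2.resize(a[140:220,235:315],(400,400),interpolation=cv2.INTER_CUBIC)
cv2.imwrite("pics/p1.png",np.hstack([A,B]))
E
```

```text
(no output)
```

View pics/p1.png

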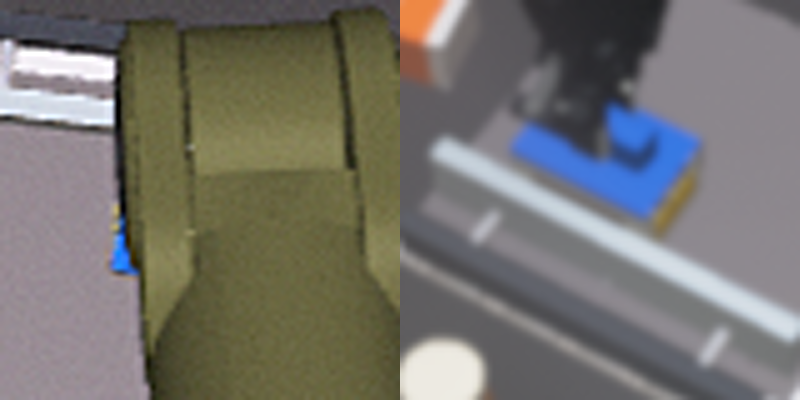

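step_arm(rotation=[[0, 0, 0], [0, 0, 0], [0, 0, 0], [0, 0, 0], [0, 0, 0], [0, 0, 0], [0, 0, 0], [0, 0, 0]], translation=[[0, 0.0005, 0], [0, 0.001, 0], [0, 0.0015, 0], [0, 0.002, 0], [0, 0.002, 0], [0, 0.002, 0], [0, 0.002, 0], [0, 0.002, 0]], claw=[0.01, 0.01, 0.01, 0.01, 0.01, 0.01, 0.01, 0.01])

```text
t: 18.95
position: [0.6008, -0.1329, 0.073]
tcp_rot: [[-0.003, 0.993, -0.122], [-0.0, -0.122, -0.993], [-1.0, -0.003, 0.001]]
contact_force: [-4.1, 0.9, 7.6]
width: 0.219
```

```bash
python3 st.py
```

```text
18.95 [ 0.6008265  -0.13292039  0.07304815] -0.12193379792291084 0.21873029135008 [-4.13163642  0.88796738  7.61469418] [0.10167508 0.83051907 0.00637388]
dist 0.034775621975039556 Fn -4.2089903813650595 Ft 0.3785571457915242
```

step_arm(rotation=[[0, 0, 0], [0, 0, 0], [0, 0, 0], [0, 0, 0], [0, 0, 0], [0, 0, 0], [0, 0, 0], [0, 0, 0]], translation=[[0, 0.0005, 0], [0, 0.001, 0], [0, 0.0015, 0], [0, 0.002, 0], [0, 0.0025, 0], [0, 0.003, 0], [0, 0.0035, 0], [0, 0.0035, 0]], claw=[0.01, 0.01, 0.01, 0.01, 0.01, 0.01, 0.01, 0.01])

```text
t: 19.75
position: [0.6043, -0.1334, 0.0731]
tcp_rot: [[-0.003, 0.993, -0.122], [-0.0, -0.122, -0.993], [-1.0, -0.003, 0.001]]
contact_force: [-3.7, 0.4, 8.0]
width: 0.22
```

```bash
python3 st.py
```

```text
19.75 [ 0.60429303 -0.13341885  0.07305929] -0.12202549656634618 0.21975167294742784 [-3.67553873  0.41888249  7.95900891] [0.12545481 0.8387067  0.03467958]
dist 0.03127419701362819 Fn -3.69919626638101 Ft -0.03153514982229583
```

step_arm(rotation=[[0, 0, 0], [0, 0, 0], [0, 0, 0], [0, 0, 0], [0, 0, 0], [0, 0, 0], [0, 0, 0], [0, 0, 0]], translation=[[0, 0.0005, 0], [0, 0.001, 0], [0, 0.0015, 0], [0, 0.002, 0], [0, 0.0025, 0], [0, 0.0025, 0], [0, 0.0025, 0], [0, 0.0025, 0]], claw=[0.01, 0.01, 0.01, 0.01, 0.01, 0.01, 0.01, 0.01])

```text
t: 20.55
position: [0.6068, -0.1337, 0.0731]
tcp_rot: [[-0.003, 0.993, -0.122], [-0.0, -0.122, -0.993], [-1.0, -0.003, 0.001]]
contact_force: [-3.7, 0.6, 7.3]
width: 0.22
```

```bash
python3 st.py
```

```text
20.55 [ 0.6067709  -0.13373646  0.07308677] -0.12204216672488642 0.22008415901687486 [-3.74367749  0.64769828  7.324862  ] [0.10589852 0.83650806 0.05217642]
dist 0.028776096075472456 Fn -3.794674896207344 Ft 0.18728757537336393
```

step_arm(rotation=[[0, 0, 0], [0, 0, 0], [0, 0, 0], [0, 0, 0], [0, 0, 0], [0, 0, 0], [0, 0, 0], [0, 0, 0]], translation=[[0, 0.0005, 0], [0, 0.001, 0], [0, 0.0015, 0], [0, 0.002, 0], [0, 0.002, 0], [0, 0.002, 0], [0, 0.002, 0], [0, 0.002, 0]], claw=[0.01, 0.01, 0.01, 0.01, 0.01, 0.01, 0.01, 0.01])

```text
t: 21.35
position: [0.6079, -0.1339, 0.0731]
tcp_rot: [[-0.005, 0.993, -0.122], [-0.0, -0.122, -0.993], [-1.0, -0.005, 0.001]]
contact_force: [-6.0, 0.4, 9.6]
width: 0.221
```

```bash
python3 st.py
```

```text
21.35 [ 0.6079196  -0.13389185  0.07306868] -0.12230359291618215 0.2208490449684357 [-5.98292941  0.36069611  9.62473392] [ 0.14441501  1.27441148 -0.01825831]
dist 0.02761702103688547 Fn -5.982355495584559 Ft -0.3700929194961895
```

step_arm(rotation=[[0, 0, 0], [0, 0, 0], [0, 0, 0], [0, 0, 0], [0, 0, 0], [0, 0, 0], [0, 0, 0], [0, 0, 0]], translation=[[0, 0.0005, 0], [0, 0.001, 0], [0, 0.0015, 0], [0, 0.002, 0], [0, 0.002, 0], [0, 0.002, 0], [0, 0.002, 0], [0, 0.002, 0]], claw=[0.01, 0.01, 0.01, 0.01, 0.01, 0.01, 0.01, 0.01])

```text
t: 22.15
position: [0.6081, -0.1338, 0.0731]
tcp_rot: [[-0.009, 0.992, -0.123], [0.0, -0.123, -0.992], [-1.0, -0.009, 0.001]]
contact_force: [-11.5, 2.1, 14.1]
width: 0.221
```

```bash
python3 st.py
```

```text
22.15 [ 0.60814822 -0.13383784  0.07314768] -0.12285164856352006 0.22077092123695205 [-11.50330122   2.09637821  14.05814232] [ 0.40061425  2.37607067 -0.28571255]
dist 0.027396675300110793 Fn -11.672923941736759 Ft 0.6808723394417953
```

step_arm(rotation=[[0, 0, 0], [0, 0, 0], [0, 0, 0], [0, 0, 0], [0, 0, 0], [0, 0, 0], [0, 0, 0], [0, 0, 0]], translation=[[0, 0.0005, 0], [0, 0.001, 0], [0, 0.0015, 0], [0, 0.0015, 0], [0, 0.0015, 0], [0, 0.0015, 0], [0, 0.0015, 0], [0, 0.0015, 0]], claw=[0.01, 0.01, 0.01, 0.01, 0.01, 0.01, 0.01, 0.01])

```text
t: 22.95
position: [0.6082, -0.1338, 0.0732]
tcp_rot: [[-0.012, 0.992, -0.123], [0.0, -0.123, -0.992], [-1.0, -0.012, 0.001]]
contact_force: [-14.6, 2.0, 18.2]
width: 0.217
```

```bash
python3 st.py
```

```text
22.95 [ 0.60821458 -0.1337963   0.07315023] -0.12294268672292288 0.2174177616258937 [-14.63327268   2.03454289  18.21628943] [ 0.47522932  3.18924663 -0.32918161]
dist 0.02733585938176512 Fn -14.77210582468895 Ft 0.23858665913055233
```

```bash
python3 - <<'E'
from h import *
b=env.get_image("scene");a=env.get_image("top")
B=cv2.resize(b[150:250,185:285],(400,400),interpolation=cv2.INTER_CUBIC);A=cv2.resize(a[110:235,140:265],(400,400),interpolation=cv2.INTER_CUBIC)
cv2.imwrite("pics/p2.png",np.hstack([A,B]))
for n in("pill_bottle","jar","carton"):print(n,[at("scene",r["uv"],0) for r in env.tip_of("scene",n)[:1]])
E
python3 st.py
```

```text
pill_bottle [array([ 0.78775933, -0.13918001,  0.        ])]
jar [array([0.76779758, 0.06207928, 0.        ])]
carton [array([ 0.5365644 , -0.31643452,  0.        ])]
23.2 [ 0.60819741 -0.13379922  0.07315032] -0.12290546255569225 0.22122616021343755 [-15.05702941   2.43361494  18.28165224] [ 0.50474068  3.18720644 -0.23639443]
dist 0.02735254496407312 Fn -15.241278966584396 Ft 0.5831223292905217
```

View pics/p2.png

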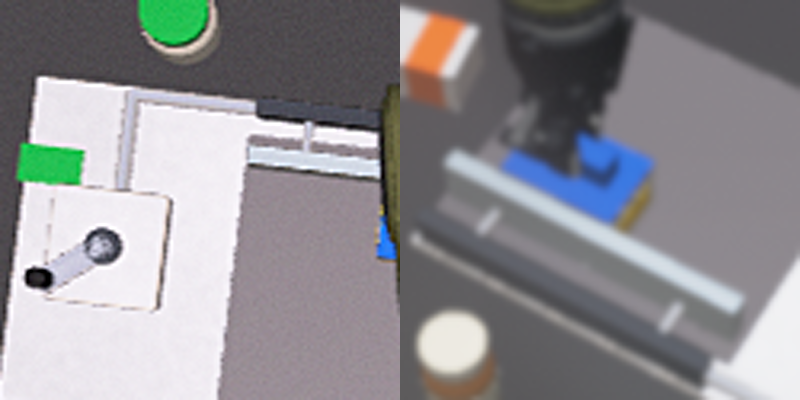

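```bash
python3 -c "
from h import *
print(env.sign_off())"; python3 st.py
```

```text
the job is handed in; nothing more can be done
None
the job is handed in; nothing more can be done
```

I wound the crank clockwise onto its stop. I then slid the blue-lidded cassette against the fence and handed the job in at about 23 s, still gripping it by the handle and holding the push.

- **Crank:** the knob would not go further when pushed. The position of the gripped knob gives a crank angle of about 7.2 rad. After letting go, the last picture shows the crank and fence still in place.
- **Push:** the last reading was about 15 N towards the fence and 18 N down, steady, so the down push is a little above the 15 N you asked for. The bed carries part of the forward push by friction, so I expect about 10 N or more on the fence itself; I could not measure that separately.
- **Squareness:** the tool's heading was -0.123 rad. I estimated the fence at -0.117 to -0.126 rad. The tool tilts about 0.012 rad under the load.
- **Bystanders:** the arm never touched the bottle, jar or carton. The network put the bottle about 12 mm from where it first found it and the other two within about 13 mm, which I take as detection error.

**Disagreement:** contact came with the tool about 27 mm from my estimated fence face instead of 30 mm. I put that down to camera calibration error. The rise in force, with the tool no longer advancing, shows the cassette is against the fence. The arm hid the cassette from the top camera, so I only saw its final contact from the scene camera.

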